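# Feel for the hidden notch and open the child-safe knife box

## Task

The long wooden knife box on the worktop has no handle: its lid is released by a catch at the bottom of a notch hidden somewhere along the grey rail on its back edge. First touch the rail at its left-hand end with a closed fingertip, feel along it from there until the fingertip drops into the notch, then press the catch there all the way down, so that the lid rises and stays open, and take the hand away. Grip and lift nothing, do not touch the lid, and leave the things standing around where they are.

Things in the scene. Friction and masses are not known exactly. Their poses are not given: they have to be found in the camera images.
- knife_box: low wooden box, 130 mm deep (x), 326 mm long (y), 75 mm high, fast on the worktop. Origin: centre of its underside; x to its back edge, away from the robot, y along it to the robot's left, z up. Flat lid flush with the top, hinged at the back; a fixed 4 mm wooden strip parts it from the rail. Grey rail along the back edge: 36 mm wide (x 29 to 65 mm), flat rigid top at z = 75 mm
- rail_left (a point): top of the rail, on its centre line (box x 47 mm), mid-way in the solid 28 mm piece at its left-hand end (box y = 149 mm, z = 75 mm); axes as the box. Between the end pieces (box y -135 to +135 mm) lie five 54 mm covers, flush with them; exactly one has the notch, in any of the five places (centres y = -108, -54, 0, 54, 108 mm)
- rail_right (a point): the same at the right-hand end (box y = -149 mm, z = 75 mm). The notch is an opening 46 mm long (y), as wide as the rail (36 mm) and open to the back; its floor is the catch, 8 mm below the rail's top. The other covers are solid
- catch (a joint): how far the catch is pressed down: 0 at rest (its top 8 mm below the rail's top), 0.010 m fully down (18 mm below the rail's top). It moves straight down against about 5 to 10 N of friction and the lid's weight, and stays where it is left.
- lid (a joint): opening angle of the lid: 0 shut, 0.5 rad when the catch is fully down; its front edge, nearest the robot, rises to about 38 mm above the rail's top (0.05 rad for each millimetre of the catch). It stays open.
- mug: white mug, 85 mm wide, 98 mm high, left of the box; leave alone. Origin: centre of its underside
- onion: red onion, 82 mm, left of the box; leave alone. Origin: its underside
- mill: wooden pepper mill, 58 mm wide, 170 mm high, right of the box; leave alone. Origin: centre of its underside
- tin: low food tin, 75 mm wide, 58 mm high, right of the box; leave alone. Origin: centre of its underside

How it is judged (in metres and radians):
On the way, in this order (a step that is already met when the one before it is completed fails the run):
1. a fingertip touches the left-hand end of the rail (contact force between the fingers and anything else above 0.3 N and y of the grasp point in the frame of knife_box between 0.115 and 0.19 m and x of the grasp point in the frame of knife_box between 0.015 and 0.09 m and z of the grasp point in the frame of knife_box below 0.12 m and value of joint catch below 0.002 m), for 0.05 s.
2. the catch is pressed fully down by the fingertip in the notch (value of joint catch above 0.0085 m and contact force between the fingers and anything else above 0.3 N and x of the grasp point in the frame of knife_box above 0.015 m and z of the grasp point in the frame of knife_box below 0.11 m), for 0.05 s.
At the end, for the whole second after the job is handed in: The catch is down (at least 8 of its 10 mm), the lid stands open and still at 0.38 rad or more of its 0.5, and the four bystanders are within 20 mm of where they stood (value of joint catch above 0.008 m and value of joint lid above 0.38 rad and velocity of joint lid below 0.05 rad/s and distance of each of mug, onion, mill, tin from where it was at the start of the episode below 0.02 m); the robot touches nothing.
It fails at once if the fingers push or lift the lid itself (contact force between the fingers and lid above 1.5 N).
It fails at once if the mug is moved or lifted (distance of mug from where it was at the start of the episode above 0.02 m).
It fails at once if the onion is moved or lifted (distance of onion from where it was at the start of the episode above 0.02 m).
It fails at once if the mill is moved or lifted (distance of mill from where it was at the start of the episode above 0.02 m).
It fails at once if the tin is moved or lifted (distance of tin from where it was at the start of the episode above 0.02 m).
It also fails if it takes over 58 s, if anything falls off the work surface, if the arm or the gripper's body presses on something with over 40 N, if the wrist force passes 120 N, or if a joint passes its speed limit or range.

## Robot

A 7-joint arm with a two-finger parallel gripper is mounted at the origin on a cart in front of the work surface, level with it; the furniture and walls round the work are solid. World frame = base frame: x ahead of the robot, y to its left, z up, the work surface at z = 0. Lengths are in m, angles in degrees, forces in N, time in s.
With the tool pointing down it reaches from about 0.4 to 0.9 m from the base axis. Payload 5.5 kg.
Tool frame: the origin (TCP) lies at the centre of the arm's flange, where the gripper is bolted on; the fingertips stand 178 mm ahead of it and the grasp point (between the pads) lies 159 mm ahead of it; z points along the fingers, y is the line along which they close (so a half turn about z gives the same grasp; the last joint's range is limited). The gripper opens to 92 mm and grips with 3 to 60 N. Pads are 19 mm wide; open, the fingers measure 130 mm over their backs; the gripper's body (75 mm by 190 mm) begins 47 mm behind the grasp point.
Start: joints at [-53.904, 28.699, -24.465, 88.831, 12.651, 65.22, -12.049], TCP at [0.233, 0.607, 0.405] pointing down, gripper open.
Joint ranges: [-164.97, 164.97], [-17.58, 116.51], [-87.97, 89.64], [11.32, 138.91], [-80.73, 260.73], [10.89, 115.49], [-147.41, 147.41]. Speed limits (degrees/s): [147.25, 147.25, 180, 180, 180, 180, 180].

## Interface

Orientations are given as a 3x3 rotation matrix whose columns are the frame's x, y, z axes.
In Python, from cell import robot gives the robot as it stands.
- The arm moves only by the tool step_arm, never from a script. Its arguments are lists of equal length, an entry for each row: "fingers": the finger opening in mm, from 0 to 91.8; "dp": the shift along the world's x, y, z in mm, a list of three; "twist": the turn, a rotation vector about the world's x, y, z in rad, a list of three. A call has 1 to 20 rows; each row is the pose to reach, as a shift and turn from the pose commanded when the call began; what a row does not reach only later rows make up. A row lasts 1/8 s, in which the tool goes at most 62.5 mm and 10.7 degrees, less where a joint would pass 70% of its speed; a pose out of reach is approached as far as the arm can. A call with a gripper value outside its range is refused whole. The fingers move at their own pace and stop on an object; "newtons" is the grip in N (left out, the last holds). Time passes only in rows, so rows that repeat a pose let the fingers close. It gives the time, the measured TCP pose, the force, the opening and the grip force at its end, in the units of the state.
- robot.read_state(): the state, without advancing time (a new reading comes with each control period).
- robot.read_camera(name): name is "scene" or "top" or "wrist"; returns a dict with "img" (400x640x3 uint8, red, green, blue), "depth" (400x640 float32, m along the optical axis (not along the pixel's ray), 0 where there is no reading), "K" (3x3 intrinsics, pixels), "camera_from_world" (4x4, takes a point from world to camera coordinates). Camera axes: x right, y down, z forward; pixel columns grow to the right and rows downward; lengths in m; the calibration is good to about 2 mm. A picture is of the moment at which its call begins.
- robot.finish_job(): hands the job in; it is judged then, once.
Trained networks look in the newest picture that a camera, given by its name, has taken for a name from the list of things; names that differ only in an ending like _2 or _b are one class to them, and where a whole thing is asked for, a point or a joint stands for the part that bears it (a point fixed in the world has none). Each returns a list of dicts, best first, with "conf" (0 to 1); they miss things now and then, are a little off and sometimes report something else, mostly with a low value. They report only what shows in the picture. A call takes as long as a camera call.
- robot.search_frame(camera, name): "rect" ([left, top, width, height] in pixels, round what is visible of it).
- robot.spot_point(camera, name): "at" ([row, column] in pixels: a listed point, or the origin of a listed thing).
The state is a dict: "t": time; "joint_pos": joint angles; "qvel": joint speeds; "effort": joint torques, N m; "eef_pos": TCP position; "tool_rot": TCP orientation; "force": force on the tool from outside, world axes, zero at the start; "torque": the same for the moment, N m; "width": opening from 0.0 (shut) to 1.0 (fully open); "grasp_force": force on a finger pad.
Only numpy, scipy, OpenCV 4.12 (cv2) and the standard library are available. Lean on these libraries where they do the work, as an engineer would, in place of code of your own. Each camera call takes 0.05 s, during which the arm holds its last target. There are 200 camera calls.

## Working session

There is one attempt and no reset: what is moved stays moved. The work goes in short steps, Python scripts to look and compute and a tool call to move; the robot and the scene stay as the last step left them, time stands still between calls to the robot, and variables do not carry over. Pictures are saved under pics/ and viewed, at most 10 in all, crops included, and the job is handed in when it is done.

Besides the shell and the picture viewer there is one more tool, called after "Emit:" by a JSON object that holds its "name" and its "arguments". step_arm: Moves the arm, as the interface text tells. Its arguments: {"type":"object","properties":{"fingers":{"type":"array","items":{"type":"number"}},"dp":{"type":"array","items":{"type":"array","items":{"type":"number"}}},"twist":{"type":"array","items":{"type":"array","items":{"type":"number"}}},"newtons":{"type":"number"}},"required":["fingers","dp","twist"]}

```bash
mkdir -p pics; cat > h.py <<'E'
import numpy as np, cv2
from cell import robot
def world(c,row,col,r=2):
    d=c["depth"]; row=int(round(row)); col=int(round(col))
    p=d[max(0,row-r):row+r+1,max(0,col-r):col+r+1]; z=np.median(p[p>0])
    v=np.array([(col-c["K"][0,2])/c["K"][0,0]*z,(row-c["K"][1,2])/c["K"][1,1]*z,z,1])
    return (np.linalg.inv(c["camera_from_world"])@v)[:3]
E
python3 - <<'E'
from h import *
s=robot.read_state();print(s["t"],s["eef_pos"],s["tool_rot"],s["force"],s["width"])
ims=[]
for n in("scene","top"):
    c=robot.read_camera(n);ims.append(c["img"])
    for k in("rail_left","rail_right"):
        for o in robot.spot_point(n,k)[:2]: print(n,k,o,world(c,*o["at"]).round(3))
    for k in("knife_box","mug","onion","mill","tin"):
        for o in robot.search_frame(n,k)[:1]:
            l,t,w,h=o["rect"]; print(n,k,np.round(o["rect"]),round(o["conf"],2),world(c,t+h/2,l+w/2).round(3))
im=cv2.resize(np.vstack(ims),(480,600));
cv2.imwrite("pics/a.png",cv2.cvtColor(im,cv2.COLOR_RGB2BGR))
E
```

```text
0.0 [0.23304544 0.60641132 0.40367458] [[-9.33487522e-01  3.58609095e-01 -7.50088054e-04]
 [ 3.58609873e-01  9.33485848e-01 -1.76909901e-03]
 [ 6.57815905e-05 -1.92042083e-03 -9.99998154e-01]] [-0.1097855   1.19712126  0.83535703] 0.9955869479533291
scene rail_left {'at': [165.6, 284.2], 'conf': 0.64} [0.524 0.353 0.073]
scene rail_left {'at': [218.2, 299.2], 'conf': 0.16} [0.439 0.11  0.076]
scene rail_right {'at': [216.1, 337.0], 'conf': 0.78} [0.536 0.059 0.076]
scene knife_box [253. 163.  99.  89.] 0.77 [0.469 0.143 0.074]
scene mug [286. 130.  28.  35.] 0.71 [0.629 0.425 0.071]
scene onion [253. 154.  19.  20.] 0.65 [0.479 0.433 0.05 ]
scene mill [411. 235.  38.  51.] 0.81 [ 0.626 -0.213  0.101]
scene tin [365. 290.  32.  40.] 0.95 [ 0.457 -0.237  0.055]
top rail_left {'at': [208.9, 242.8], 'conf': 0.77} [0.533 0.345 0.074]
top rail_right {'at': [205.1, 346.8], 'conf': 0.91} [0.537 0.042 0.074]
top knife_box [235. 196. 119.  54.] 0.73 [0.488 0.195 0.075]
top mug [188. 157.  39.  35.] 0.98 [0.636 0.452 0.058]
top onion [192. 211.  27.  23.] 0.9 [0.495 0.456 0.067]
top mill [413. 153.  35.  26.] 0.89 [ 0.639 -0.184  0.145]
top tin [193. 210.  28.  23.] 0.42 [0.5   0.451 0.064]
```

View pics/a.png

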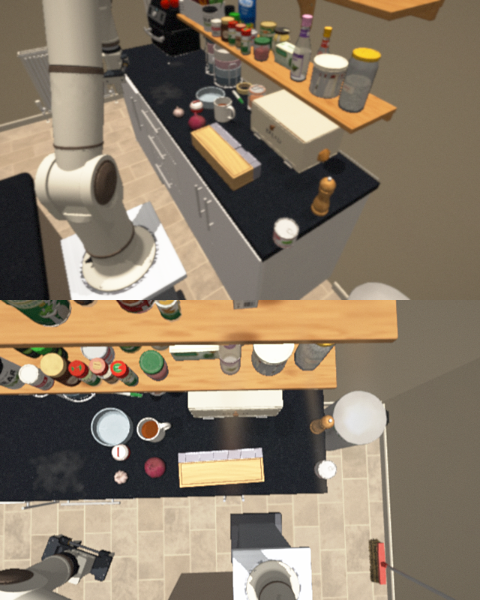

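The pictures show the box with its grey rail at the back (top view about rows 196–250, cols 235–354). The bread bin stands behind it and shelves hang above. Next I fit the box pose and check the clearances.

```bash
python3 - <<'E'
from h import *
c=robot.read_camera("top");d=c["depth"]
v,u=np.mgrid[0:400,0:640];K=c["K"]
P=np.stack([(u-K[0,2])/K[0,0]*d,(v-K[1,2])/K[1,1]*d,d,np.ones_like(d)],-1)@np.linalg.inv(c["camera_from_world"]).T
P=P[...,:3];ok=d>0
m=ok&(abs(P[...,2]-.075)<.008)&(P[...,0]>.38)&(P[...,0]<.62)&(P[...,1]>0)&(P[...,1]<.4)
m=cv2.morphologyEx(m.astype(np.uint8),cv2.MORPH_OPEN,np.ones((5,5)))>0
print("n",m.sum(),cv2.minAreaRect(P[m][:,:2].astype(np.float32)),np.median(P[m][:,2]))
hsv=cv2.cvtColor(c["img"],cv2.COLOR_RGB2HSV); g=m&(hsv[...,1]<70)
print("grey",g.sum(),cv2.minAreaRect(P[g][:,:2].astype(np.float32)),P[g].mean(0))
for x in np.arange(.44,1.0,.04):
    r=[]
    for y in(.05,.12,.2,.28,.35,.42,.5):
        q=ok&(abs(P[...,0]-x)<.02)&(abs(P[...,1]-y)<.035); r.append(P[q][:,2].max().round(2) if q.any() else -1)
    print(round(x,2),r)
im=c["img"][150:260,170:460];cv2.imwrite("pics/b.png",cv2.cvtColor(cv2.resize(im,None,fx=2.7,fy=2.7,interpolation=cv2.INTER_CUBIC),cv2.COLOR_RGB2BGR))
E
```

```text
n 4418 ((0.48786723613739014, 0.1960429698228836), (0.12909457087516785, 0.3253108263015747), 2.4571826457977295) 0.07444678467426247
grey 1155 ((0.534404456615448, 0.19837245345115662), (0.05312354490160942, 0.32589083909988403), 6.239783763885498) [0.53358912 0.20577992 0.07435048]
0.44 [np.float64(0.08), np.float64(0.08), np.float64(0.08), np.float64(0.08), np.float64(0.08), np.float64(0.04), np.float64(0.05)]
0.48 [np.float64(0.08), np.float64(0.08), np.float64(0.08), np.float64(0.08), np.float64(0.08), np.float64(0.07), np.float64(0.08)]
0.52 [np.float64(0.08), np.float64(0.08), np.float64(0.08), np.float64(0.08), np.float64(0.08), np.float64(0.07), np.float64(0.07)]
0.56 [np.float64(0.08), np.float64(0.08), np.float64(0.08), np.float64(0.08), np.float64(0.08), np.float64(0.01), np.float64(0.01)]
0.6 [np.float64(0.01), np.float64(0.01), np.float64(0.01), np.float64(0.0), np.float64(0.0), np.float64(0.1), np.float64(0.1)]
0.64 [np.float64(0.01), np.float64(0.01), np.float64(0.01), np.float64(0.01), np.float64(0.01), np.float64(0.1), np.float64(0.1)]
0.68 [np.float64(0.17), np.float64(0.17), np.float64(0.17), np.float64(0.17), np.float64(0.01), np.float64(0.1), np.float64(0.1)]
0.72 [np.float64(0.65), np.float64(0.65), np.float64(0.65), np.float64(0.65), np.float64(0.65), np.float64(0.65), np.float64(0.65)]
0.76 [np.float64(0.65), np.float64(0.65), np.float64(0.65), np.float64(0.73), np.float64(0.7), np.float64(0.7), np.float64(0.74)]
0.8 [np.float64(0.65), np.float64(0.68), np.float64(0.65), np.float64(0.69), np.float64(0.69), np.float64(0.7), np.float64(0.42)]
0.84 [np.float64(0.35), np.float64(0.33), np.float64(0.39), np.float64(0.39), np.float64(0.39), np.float64(0.36), np.float64(0.37)]
0.88 [np.float64(0.32), np.float64(0.32), -1, -1, -1, np.float64(0.32), np.float64(0.32)]
0.92 [-1, -1, -1, -1, -1, -1, -1]
0.96 [-1, -1, -1, -1, -1, -1, -1]
1.0 [-1, -1, -1, -1, -1, -1, -1]
```

View pics/b.png

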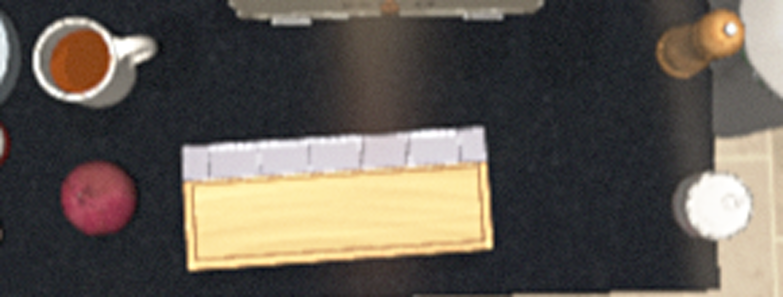

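The crop shows the box turned about 2.5°, with the rail along its upper edge. The bin front is at x ≈ 0.66 m, the mug and onion are left of the box, and the mill and tin are right of it. I'll set the closed fingers along the rail and hover over its left end.

Emit:
{"name": "step_arm", "arguments": {"fingers": [0, 0, 0, 0, 0, 0, 0, 0, 0, 0, 0, 0, 0, 0], "dp": [[20, -17, 0], [60, -52, 0], [100, -87, 0], [140, -122, 0], [180, -156, 0], [220, -191, 0], [260, -226, 0], [285, -248, 0], [298, -259, 0], [298, -259, -30], [298, -259, -60], [298, -259, -90], [298, -259, -105], [298, -259, -105]], "twist": [[0, 0, 0.05], [0, 0, 0.1], [0, 0, 0.15], [0, 0, 0.2], [0, 0, 0.25], [0, 0, 0.3], [0, 0, 0.35], [0, 0, 0.4], [0, 0, 0.41], [0, 0, 0.41], [0, 0, 0.41], [0, 0, 0.41], [0, 0, 0.41], [0, 0, 0.41]]}}

```text
t: 2.6
eef_pos: [0.5303, 0.3483, 0.2988]
tool_rot: [[-0.999, -0.044, -0.002], [-0.044, 0.999, -0.001], [0.002, -0.001, -1.0]]
force: [-0.2, 0.6, 0.1]
width: 0.005
grasp_force: 0.0
```

```bash
python3 - <<'E'
from h import *
s=robot.read_state();print(s["t"],s["eef_pos"].round(4) if hasattr(s["eef_pos"],'round') else s["eef_pos"],np.round(s["tool_rot"],4),s["force"],s["width"])
c=robot.read_camera("wrist")
for k in("rail_left","rail_right","catch"):
    for o in robot.spot_point("wrist",k)[:1]: print(k,o,world(c,*o["at"]).round(4))
cv2.imwrite("pics/w.png",cv2.cvtColor(c["img"],cv2.COLOR_RGB2BGR))
E
```

```text
2.6 [0.5303 0.3483 0.2988] [[-9.99e-01 -4.41e-02 -2.10e-03]
 [-4.41e-02  9.99e-01 -7.00e-04]
 [ 2.20e-03 -6.00e-04 -1.00e+00]] [-0.20016327  0.62267164  0.14032634] 0.004516955249625835
rail_left {'at': [224.5, 317.7], 'conf': 0.91} [0.5271 0.3484 0.0758]Traceback (most recent call last):
  File "<stdin>", line 5, in <module>
ValueError: it knows: knife_box, mill, mug, onion, rail_left, rail_right, tin
```

```bash
python3 - <<'E'
from h import *
c=robot.read_camera("wrist")
cv2.imwrite("pics/w.png",cv2.cvtColor(c["img"],cv2.COLOR_RGB2BGR))
E
```

```text
(no output)
```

View pics/w.png

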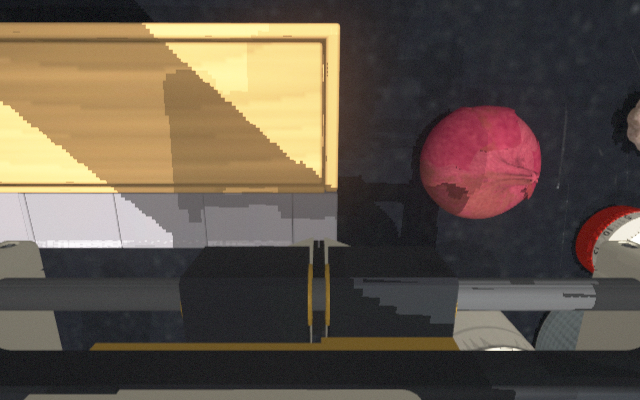

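Emit:
{"name": "step_arm", "arguments": {"fingers": [0, 0, 0, 0, 0], "dp": [[0, 0, -15], [0, 0, -30], [0, 0, -38], [0, 0, -41], [0, 0, -41]], "twist": [[0, 0, 0], [0, 0, 0], [0, 0, 0], [0, 0, 0], [0, 0, 0]]}}

```text
t: 3.42
eef_pos: [0.531, 0.3478, 0.2584]
tool_rot: [[-0.999, -0.043, -0.0], [-0.043, 0.999, -0.0], [0.0, -0.0, -1.0]]
force: [0.2, -0.2, 0.3]
width: 0.003
grasp_force: 0.0
```

The wrist view shows the rail (rows 192–248), its left end at col 337, and the closed fingertips over it at col 318. The first covers are solid. Next is a gentle touch-down.

Emit:
{"name": "step_arm", "arguments": {"fingers": [0, 0, 0, 0, 0], "dp": [[0, 0, -2], [0, 0, -4], [0, 0, -5.5], [0, 0, -7], [0, 0, -7]], "twist": [[0, 0, 0], [0, 0, 0], [0, 0, 0], [0, 0, 0], [0, 0, 0]]}}

```text
t: 4.05
eef_pos: [0.5311, 0.3479, 0.2533]
tool_rot: [[-0.999, -0.043, 0.001], [-0.043, 0.999, -0.0], [-0.001, -0.0, -1.0]]
force: [-4.1, -3.0, 10.6]
width: 0.002
grasp_force: 5.3
```

Contact at 10.6 N, with the rail top at TCP z ≈ 0.2535. Now I slide along to cover 1, keeping light pressure.

Emit:
{"name": "step_arm", "arguments": {"fingers": [0, 0, 0, 0, 0, 0, 0, 0], "dp": [[0.3, -6, 0], [0.5, -12, 0], [0.8, -18, 0], [1, -24, 0], [1.3, -30, 0], [1.5, -36, 0], [1.8, -41, 0], [1.8, -41, 0]], "twist": [[0, 0, 0], [0, 0, 0], [0, 0, 0], [0, 0, 0], [0, 0, 0], [0, 0, 0], [0, 0, 0], [0, 0, 0]]}}

```text
t: 5.05
eef_pos: [0.5335, 0.3079, 0.2534]
tool_rot: [[-0.999, -0.043, 0.003], [-0.043, 0.999, 0.003], [-0.003, 0.003, -1.0]]
force: [0.4, 2.4, 7.1]
width: 0.008
grasp_force: 3.4
```

Emit:
{"name": "step_arm", "arguments": {"fingers": [0, 0, 0, 0, 0, 0, 0, 0, 0, 0], "dp": [[0.3, -6, 0], [0.5, -12, 0], [0.8, -18, 0], [1, -24, 0], [1.3, -30, 0], [1.6, -36, 0], [1.8, -42, 0], [2.1, -48, 0], [2.4, -54, 0], [2.4, -54, 0]], "twist": [[0, 0, 0], [0, 0, 0], [0, 0, 0], [0, 0, 0], [0, 0, 0], [0, 0, 0], [0, 0, 0], [0, 0, 0], [0, 0, 0], [0, 0, 0]]}}

```text
t: 6.3
eef_pos: [0.536, 0.2538, 0.2533]
tool_rot: [[-0.999, -0.043, 0.003], [-0.043, 0.999, 0.003], [-0.003, 0.003, -1.0]]
force: [-0.6, 2.4, 6.6]
width: 0.007
grasp_force: 3.5
```

Covers 1 and 2 are solid, with z and force unchanged. On to the centre of cover 3.

Emit:
{"name": "step_arm", "arguments": {"fingers": [0, 0, 0, 0, 0, 0, 0, 0, 0, 0], "dp": [[0.3, -6, 0], [0.5, -12, 0], [0.8, -18, 0], [1, -24, 0], [1.3, -30, 0], [1.6, -36, 0], [1.8, -42, 0], [2.1, -48, 0], [2.4, -54, 0], [2.4, -54, 0]], "twist": [[0, 0, 0], [0, 0, 0], [0, 0, 0], [0, 0, 0], [0, 0, 0], [0, 0, 0], [0, 0, 0], [0, 0, 0], [0, 0, 0], [0, 0, 0]]}}

```text
t: 7.55
eef_pos: [0.5386, 0.1999, 0.2534]
tool_rot: [[-0.999, -0.043, 0.004], [-0.043, 0.999, 0.003], [-0.004, 0.002, -1.0]]
force: [0.1, 1.6, 7.8]
width: 0.005
grasp_force: 3.7
```

Emit:
{"name": "step_arm", "arguments": {"fingers": [0, 0, 0, 0, 0, 0, 0, 0, 0, 0], "dp": [[0.3, -6, 0], [0.5, -12, 0], [0.8, -18, 0], [1, -24, 0], [1.3, -30, 0], [1.6, -36, 0], [1.8, -42, 0], [2.1, -48, 0], [2.3, -52, 0], [2.3, -52, 0]], "twist": [[0, 0, 0], [0, 0, 0], [0, 0, 0], [0, 0, 0], [0, 0, 0], [0, 0, 0], [0, 0, 0], [0, 0, 0], [0, 0, 0], [0, 0, 0]]}}

```text
t: 8.8
eef_pos: [0.5399, 0.146, 0.2514]
tool_rot: [[-0.999, -0.042, -0.001], [-0.042, 0.999, -0.001], [0.001, -0.0, -1.0]]
force: [0.2, 0.9, -0.6]
width: 0.006
grasp_force: 0.0
```

The tip has dropped: z is 2 mm lower and the force is gone, so the notch is cover 4. I'll go down to the catch and watch the side force.

Emit:
{"name": "step_arm", "arguments": {"fingers": [0, 0, 0, 0, 0], "dp": [[0, -0.5, -2], [0, -0.5, -4], [0, -0.5, -6], [0, -0.5, -7], [0, -0.5, -7]], "twist": [[0, 0, 0], [0, 0, 0], [0, 0, 0], [0, 0, 0], [0, 0, 0]]}}

```text
t: 9.43
eef_pos: [0.5399, 0.1465, 0.2449]
tool_rot: [[-0.999, -0.043, -0.0], [-0.043, 0.999, -0.0], [0.0, -0.0, -1.0]]
force: [-1.5, -0.5, 3.5]
width: 0.004
grasp_force: 1.8
```

Emit:
{"name": "step_arm", "arguments": {"fingers": [0, 0, 0, 0, 0, 0, 0, 0, 0], "dp": [[0, 0, -1.5], [0, 0, -3], [0, 0, -4.5], [0, 0, -6], [0, 0, -7.5], [0, 0, -9], [0, 0, -10.5], [0, 0, -12], [0, 0, -12]], "twist": [[0, 0, 0], [0, 0, 0], [0, 0, 0], [0, 0, 0], [0, 0, 0], [0, 0, 0], [0, 0, 0], [0, 0, 0], [0, 0, 0]]}}

```text
t: 10.55
eef_pos: [0.5399, 0.1466, 0.2349]
tool_rot: [[-0.999, -0.043, 0.0], [-0.043, 0.999, -0.001], [-0.0, -0.001, -1.0]]
force: [-7.4, -2.2, 21.5]
width: 0.006
grasp_force: 11.0
```

Emit:
{"name": "step_arm", "arguments": {"fingers": [0, 0, 0, 0], "dp": [[0, 0, -1], [0, 0, -2], [0, 0, -2], [0, 0, -2]], "twist": [[0, 0, 0], [0, 0, 0], [0, 0, 0], [0, 0, 0]]}}

```text
t: 11.05
eef_pos: [0.5399, 0.1468, 0.2347]
tool_rot: [[-0.999, -0.044, 0.001], [-0.044, 0.999, -0.001], [-0.001, -0.002, -1.0]]
force: [-12.4, -3.6, 36.7]
width: 0.001
grasp_force: 18.5
```

Emit:
{"name": "step_arm", "arguments": {"fingers": [0, 0, 0, 0, 0, 0, 0, 0, 0, 0], "dp": [[0, 0, 3], [0, 0, 8], [0, 0, 16], [0, 0, 26], [0, 0, 45], [0, 0, 75], [0, 0, 110], [0, 0, 150], [0, 0, 170], [0, 0, 170]], "twist": [[0, 0, 0], [0, 0, 0], [0, 0, 0], [0, 0, 0], [0, 0, 0], [0, 0, 0], [0, 0, 0], [0, 0, 0], [0, 0, 0], [0, 0, 0]]}}

```text
t: 12.3
eef_pos: [0.5405, 0.1466, 0.4035]
tool_rot: [[-0.999, -0.043, 0.005], [-0.043, 0.999, 0.001], [-0.005, 0.001, -1.0]]
force: [0.4, 0.1, -0.0]
width: 0.004
grasp_force: 0.0
```

```bash
python3 - <<'E'
from h import *
s=robot.read_state();print(s["t"],s["force"])
c=robot.read_camera("scene")
im=c["img"][110:340,220:500];cv2.imwrite("pics/e.png",cv2.cvtColor(cv2.resize(im,None,fx=2.5,fy=2.5),cv2.COLOR_RGB2BGR))
E
```

```text
12.3 [ 0.43279968  0.06004136 -0.01820971]
```

View pics/e.png

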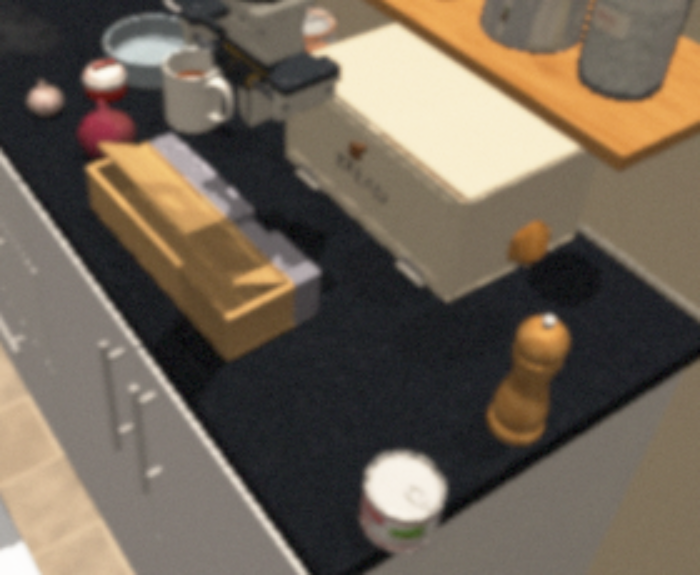

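The lid stands open (around pixel 190, 210). The notch in cover 4 is visible at about (265, 225), the hand is clear, and the mug, onion, mill and tin look undisturbed. Handing in.

```bash
python3 -c "
from cell import robot
print(robot.finish_job())"
```

```text
the job is handed in; nothing more can be done
None
```

The notch was in the fourth cover from the left; I pressed the catch there to its stop, the lid stands open, the hand is clear and the bystanders look unmoved. The job is handed in, but no verdict came back.

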